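Scan the sauce jar's code on the pantry scanner

ROBOT

A 6-joint arm with a two-finger parallel gripper is mounted at the origin on the work surface. World frame = base frame: x ahead of the robot, y to its left, z up, the work surface at z = 0. Lengths are in m, angles in degrees, forces in N, time in s.
With the tool pointing down it reaches from about 0.375 to 0.9 m from the base axis. Payload 3.1 kg.
Tool frame: the origin (TCP) lies between the finger pads; the fingertips stand 11 mm ahead of it and the grasp point (between the pads) lies 8 mm behind it; z points along the fingers, y is the line along which they close (so a half turn about z gives the same grasp; the last joint's range is limited). The gripper opens to 87 mm and grips with 3 to 60 N. Pads are 19 mm wide; open, the fingers measure 117 mm over their backs; the gripper's body (75 mm by 190 mm) begins 51 mm behind the grasp point.
Start: joints at [-85.743, 30.224, 82.088, -0, 67.689, -10.227], TCP at [0.156, -0.605, 0.213] pointing down, gripper open.
Joint ranges: [-176.69, 176.69], [-43.24, 126.21], [12.49, 139.97], [-82, 262], [0, 151.66], [-163.58, 163.58]. Speed limits (degrees/s): [159.86, 159.86, 180, 180, 180, 180].

INTERFACE

Orientations are given as a 3x3 rotation matrix whose columns are the frame's x, y, z axes.
In Python, from rig import bot, viewer, workorder, models gives the robot as it stands.
- The arm moves only by the shell command python3 -m jog 'ROWS'. ROWS is JSON, a list of rows, each a list of 7 numbers: the opening, from 0 (shut) to 1 (fully open), then the shift along the tool's x, y, z in m, then the turn, a rotation vector about the tool's x, y, z in degrees. In form: [[claw, x, y, z, ax, ay, az], ...]. A call has 1 to 20 rows; each row is the pose to reach, as a shift and turn from the pose commanded when the call began, along the tool's axes at that moment; what a row does not reach only later rows make up. A row lasts 1/8 s, in which the tool goes at most 62.5 mm and 10.7 degrees, less where a joint would pass 70% of its speed; a pose out of reach is approached as far as the arm can. A call with a gripper value outside its range is refused whole. The fingers move at their own pace and stop on an object; the grip force is fixed at half the most. Time passes only in rows, so rows that repeat a pose let the fingers close. It gives the time, the measured TCP pose, the force, the opening and the grip force at its end, in the units of the state.
- bot.read_state(): the state, without advancing time (a new reading comes with each control period).
- viewer.capture(name): name is "side" or "top" or "wrist"; returns (picture, depth): 420x560x3 uint8, blue, green, red; 420x560 float32, m along the optical axis (not along the pixel's ray), 0 where there is no reading.
- viewer.camera_info(name): a dict with "fx", "fy", "cx", "cy" (pixels), "world_to_cam" (4x4, takes a point from world to camera coordinates). Camera axes: x right, y down, z forward; pixel columns grow to the right and rows downward; lengths in m; the calibration is good to about 2 mm. A picture is of the moment at which its call begins: read the wrist's pose just before it. camera_info takes no time and is no camera call; for the wrist camera it gives the pose at the moment of the call.
- workorder.hand_in(): hands the job in; it is judged then, once.
Trained networks look in the newest picture that a camera, given by its name, has taken for a name from the list of things; names that differ only in an ending like _2 or _b are one class to them, and where a whole thing is asked for, a point or a joint stands for the part that bears it (a point fixed in the world has none). Each returns a list of dicts, best first, with "p" (0 to 1); they miss things now and then, are a little off and sometimes report something else, mostly with a low value. They report only what shows in the picture. A call takes as long as a camera call. They do not tell look-alikes from the thing itself.
- models.outline_of(camera, thing): "mask" (420x560 bool, what is visible of it).
- models.tip_of(camera, thing): "xyz" ([x, y, z] in m, in world coordinates, good to about 4 mm: a listed point, or the origin of a listed thing).
The state is a dict: "time_s": time; "joint_positions": joint angles; "qvel": joint speeds; "tau": joint torques, N m; "position": TCP position; "tcp_rot": TCP orientation; "force": force on the tool from outside, world axes, zero at the start; "moment": the same for the moment, N m; "opening": opening from 0.0 (shut) to 1.0 (fully open); "grasp_force": force on a finger pad.
Only numpy, scipy, OpenCV 4.12 (cv2) and the standard library are available. Lean on these libraries where they do the work, as an engineer would, in place of code of your own. Each camera call takes 0.05 s, during which the arm holds its last target. There are 200 camera calls.

TASK

Log the red sauce jar that came with the takeaway: stand it upright in the middle of the scanner's round yellow pad, wholly on the pad, turned so that its striped code squarely faces the scanner's dark window, and let go of it. Then press the blue button on top of the scanner fully down, and let it come up again. Do not drop the glass jar, and leave the other things on the table where they stand.

Things in the scene. Friction and masses are not known exactly. Their poses are not given: they have to be found in the camera images.
- jar: red jar, upright cylinder 56 mm in diameter, 105 mm high (red body to 90 mm, black lid above), about 0.3 kg. On one side a white patch with black bars (the code), 36 x 46 mm; a white seal strip 12 mm wide runs from it up and over the lid to the lid's centre, showing from above which way the code looks. Origin: centre of underside; z up, x from its axis out through the code
- code (a point): middle of the jar's striped code, on the jar's side: 28 mm from its axis along the jar's x, 38 mm above its underside
- scanner: code scanner, fixed: yellow round pad 90 mm in diameter, 4 mm high, with a white rim line, joined by a 4 mm high strip to a white housing 72 deep, 92 wide, 82 high, its front 97 mm from the pad's centre. Origin: pad's centre at table height; z up, x from the pad's centre to the housing. A jar faces the window when its x points as the scanner's x
- window (a point): middle of the scanner's dark window with a red line, on the housing's front face that looks at the pad: 97 mm from the pad's centre along the scanner's x, 43 mm above the table
- scan (a joint): travel of the blue button on top of the scanner's housing: 0 = up, 0.006 m = fully down; a spring returns it (about 4 N fully down)
- scan_top (a point): top centre of the blue button (30 mm in diameter, in a low black collar, pressed straight down) on the housing, 136 mm from the pad's centre along the scanner's x
- green_jar: bystander: green jar with a brass lid and a white band all round, 56 mm in diameter, 105 mm high; origin: centre of its underside
- amber_jar: bystander: amber jar with a white lid and a yellow band all round, 56 mm in diameter, 105 mm high; origin: centre of its underside
- can: bystander: blue drinks can, 66 mm in diameter, 115 mm high; origin: centre of its underside
- ornament: bystander: dark green pomegranate-shaped ornament, 74 mm in diameter, 84 mm high; origin: centre of its underside
- mug: bystander: white mug, 80 mm in diameter, 90 mm high; origin: centre of its underside
Mind the look-alikes: they are no part of the job. Several things look just like the scanner: the one meant starts farthest to the robot's left.

How it is judged (in metres and radians):
On the way, in this order (a step that is already met when the one before it is completed fails the run):
1. the jar stands upright on the pad, let go and still, its code facing the window (horizontal distance between jar and scanner below 0.017 m and angle between jar's own z axis and vertical below 0.1 rad and height (world z) of jar below 0.008 m and angle between the x axis of jar and the x axis of scanner, either way round below 0.35 rad and horizontal distance between code and window below 0.09 m and contact force between the fingers and jar below 0.3 N and linear speed of jar below 0.02 m/s), for 0.2 s.
2. the scanner's button is pressed down while the jar's code faces the window (horizontal distance between jar and scanner below 0.017 m and angle between jar's own z axis and vertical below 0.1 rad and height (world z) of jar below 0.008 m and angle between the x axis of jar and the x axis of scanner, either way round below 0.35 rad and horizontal distance between code and window below 0.09 m and value of joint scan above 0.0045 m), for 0.05 s.
At the end, for the whole second after the job is handed in: the jar stands upright (within 0.1 rad) and still on the scanner's pad, its axis within 17 mm of the pad's centre, its code turned to the window within 0.35 rad (20 degrees); the button is up again (less than 1.5 mm down) (horizontal distance between jar and scanner below 0.017 m and angle between jar's own z axis and vertical below 0.1 rad and height (world z) of jar below 0.008 m and angle between the x axis of jar and the x axis of scanner, either way round below 0.35 rad and horizontal distance between code and window below 0.09 m and value of joint scan below 0.0015 m and linear speed of jar below 0.02 m/s); the robot touches nothing.
It fails at once if a bystander (green or amber jar, can, ornament, mug) is moved more than 30 mm from where it stood (distance of any of green_jar, amber_jar, can, ornament, mug from where it was at the start of the episode above 0.03 m).
It fails at once if the red jar is dropped (moves faster than 0.7 m/s out of the fingers' grip) (linear speed of jar above 0.7 m/s and contact force between the fingers and jar below 0.3 N).
It fails at once if the red jar is knocked over (leans more than 0.8 rad) (angle between jar's own z axis and vertical above 0.8 rad).
It fails at once if the button is pressed fully down before the jar stands on the pad facing the window (value of joint scan above 0.0045 m and not (horizontal distance between jar and scanner below 0.017 m and angle between jar's own z axis and vertical below 0.1 rad and height (world z) of jar below 0.008 m and angle between the x axis of jar and the x axis of scanner, either way round below 0.35 rad and horizontal distance between code and window below 0.09 m)).
It also fails if it takes over 48 s, if anything falls off the work surface, if the arm or the gripper's body presses on something with over 40 N, if the wrist force passes 120 N, or if a joint passes its speed limit or range.

## Working session

There is one attempt and no reset: what is moved stays moved. The work goes in short steps, Python scripts to look and compute and a shell command to move; the robot and the scene stay as the last step left them, time stands still between calls to the robot, and variables do not carry over. Pictures are saved under pics/ and viewed, at most 10 in all, crops included, and the job is handed in when it is done.

```bash
mkdir -p pics; cat > look.py <<'E'
from rig import bot, viewer, workorder, models
import cv2, numpy as np
E
python3 - <<'E'
from look import *
a=[]
for c in("top","side"):
    p,d=viewer.capture(c); cv2.imwrite(f"pics/{c}0.png",p)
    for t in("jar","code","scanner","window","scan_top","green_jar","amber_jar","can","ornament","mug"):
        print(c,t,[(np.round(r["xyz"],3).tolist(),round(r["p"],2)) for r in models.tip_of(c,t)])
s=bot.read_state();print(s["time_s"],s["position"],s["tcp_rot"])
E
```

```text
top jar [([0.459, -0.054, 0.001], 0.97)]
top code [([0.437, -0.063, 0.039], 0.62), ([0.55, 0.107, 0.001], 0.38)]
top scanner [([0.356, -0.286, 0.001], 0.92), ([0.549, 0.103, 0.002], 0.7)]
top window [([0.341, -0.187, 0.045], 0.81), ([0.539, 0.204, 0.043], 0.65)]
top scan_top [([0.527, 0.24, 0.108], 0.61), ([0.335, -0.147, 0.102], 0.59)]
top green_jar [([0.62, -0.101, -0.003], 0.73), ([0.441, -0.061, 0.037], 0.27)]
top amber_jar [([0.547, -0.284, 0.0], 0.85), ([0.726, 0.059, 0.0], 0.7)]
top can [([0.71, -0.263, 0.002], 0.92), ([0.55, 0.105, -0.001], 0.32)]
top ornament [([0.727, 0.061, -0.002], 0.7)]
top mug [([0.341, 0.453, 0.001], 0.88)]
side jar [([0.465, -0.052, -0.003], 0.71), ([0.341, 0.453, -0.001], 0.6)]
side code [([0.439, -0.062, 0.036], 0.94)]
side scanner [([0.548, 0.106, 0.0], 0.63), ([0.354, -0.281, -0.003], 0.61)]
side window [([0.339, -0.192, 0.042], 0.83), ([0.536, 0.201, 0.044], 0.76)]
side scan_top [([0.529, 0.245, 0.106], 0.43), ([0.335, -0.15, 0.103], 0.41)]
side green_jar [([0.62, -0.098, 0.001], 0.59)]
side amber_jar [([0.544, -0.286, -0.001], 0.97)]
side can [([0.711, -0.256, -0.001], 0.82)]
side ornament [([0.731, 0.065, 0.0], 0.65)]
side mug [([0.342, 0.453, -0.002], 0.68)]
1.1 [ 0.15633199 -0.60510256  0.21274654] [[ 9.68224480e-01  2.50082699e-01 -4.27450849e-06]
 [ 2.50082699e-01 -9.68224480e-01  1.03761296e-05]
 [-1.54379327e-06 -1.11154033e-05 -1.00000000e+00]]
```

View pics/top0.png

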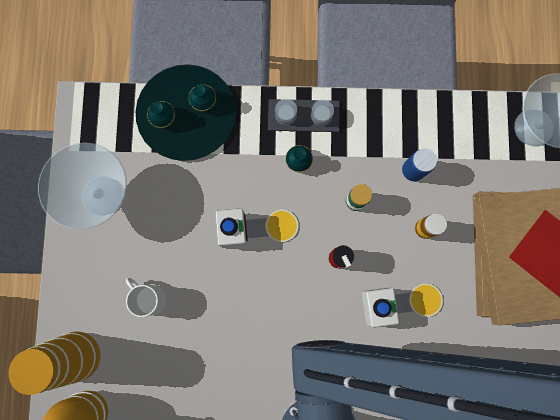

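View pics/side0.png

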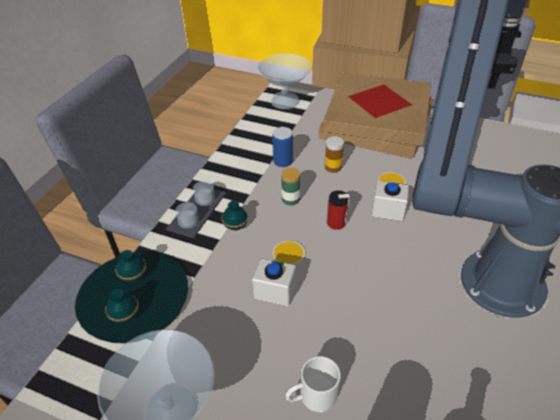

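Top view: the left scanner has its pad at px (282,225) and its housing at (230,227), so it is the one at y≈+0.1. The red jar is at (342,256), with its strip pointing down and right (-x, -y). The side view agrees: jar at (338,210), left scanner at (275,280).

I'll move above the jar with the tool x turned towards the code direction, which keeps joint 6 in range for the later turn of about -104°.

```bash
python3 -m jog '[[1,0.03,-0.03,-0.02,0,0,-9],[1,0.06,-0.065,-0.04,0,0,-18],[1,0.09,-0.1,-0.04,0,0,-27],[1,0.12,-0.13,-0.04,0,0,-36],[1,0.15,-0.16,-0.04,0,0,-45],[1,0.18,-0.19,-0.04,0,0,-54],[1,0.21,-0.22,-0.04,0,0,-63],[1,0.24,-0.25,-0.04,0,0,-72],[1,0.27,-0.285,-0.04,0,0,-81],[1,0.3,-0.315,-0.04,0,0,-90],[1,0.33,-0.345,-0.04,0,0,-99],[1,0.36,-0.38,-0.04,0,0,-108],[1,0.39,-0.41,-0.04,0,0,-117],[1,0.42,-0.44,-0.04,0,0,-126],[1,0.432,-0.458,-0.04,0,0,-135],[1,0.432,-0.458,-0.04,0,0,-144],[1,0.432,-0.458,-0.04,0,0,-153],[1,0.432,-0.458,-0.04,0,0,-162],[1,0.432,-0.458,-0.04,0,0,-171],[1,0.432,-0.458,-0.04,0,0,-179]]'
cat >> look.py <<'E'
def world(c,info,d,px):
    z=d[px[:,1],px[:,0]]; k=z>0; u,v=px[k].T; z=z[k]
    P=np.c_[(u-info["cx"])*z/info["fx"],(v-info["cy"])*z/info["fy"],z,np.ones(len(z))]
    return (P@np.linalg.inv(info["world_to_cam"]).T)[:,:3]
def state():
    s=bot.read_state(); R=np.array(s["tcp_rot"])
    print(round(s["time_s"],2),np.round(s["position"],4),"yaw",np.round(np.degrees(np.arctan2(R[1,0],R[0,0])),2),"open",s["opening"],"gf",s["grasp_force"],"J",np.round(s["joint_positions"],1))
def strip(c):
    info=viewer.camera_info(c); p,d=viewer.capture(c)
    m=max(models.outline_of(c,"jar"),key=lambda r:r["p"])
    k=cv2.dilate(m["mask"].astype(np.uint8),np.ones((5,5)))
    px=np.argwhere(k)[:,::-1]; z=d[px[:,1],px[:,0]]; px=px[z>0]
    W=world(c,info,d,px); col=p[px[:,1],px[:,0]].astype(int)
    return p,W,col,m["p"]
E
python3 - <<'E'
from look import *
state()
from look import strip
for c in("wrist","top"):
    p,W,col,pr=strip(c); cv2.imwrite(f"pics/{c}1.png",p)
    lid=(W[:,2]>.098)&(W[:,2]<.115); w=lid&(col.min(1)>130)
    if lid.sum()<5: print(c,"none",lid.sum());continue
    L=W[lid][:,:2].astype(np.float32); ctr=cv2.minEnclosingCircle(L); m=W[w][:,:2].mean(0)
    print(c,pr,lid.sum(),w.sum(),ctr,np.median(W[lid][:,2]),"strip",m,np.degrees(np.arctan2(*(m-ctr[0])[::-1])))
    for t in("jar","code","scanner","window","scan_top"):
        print(c,t,[(np.round(r["xyz"],3).tolist(),round(r["p"],2)) for r in models.tip_of(c,t)])
E
```

```text
time_s: 3.6
position: [0.4601, -0.0536, 0.2529]
tcp_rot: [[-0.971, -0.238, 0.0], [-0.238, 0.971, -0.0], [-0.0, -0.0, -1.0]]
force: [0.3, -0.1, 0.4]
opening: 0.998
grasp_force: 0.0
3.6 [ 0.4601 -0.0536  0.2529] yaw -166.24 open 0.997843952435113 gf 0.0 J [ -20.5   14.6  101.5    0.    63.8 -124.3]
wrist 0.61 1842 291 ((0.45968660712242126, -0.05219263955950737), 0.027933550998568535) 0.10399497097491908 strip [ 0.44821134 -0.05874336] -150.27987822956294
wrist jar [([0.461, -0.05, 0.002], 0.67)]
wrist code [([0.437, -0.064, 0.038], 0.64)]
wrist scanner [([0.354, -0.29, -0.001], 0.96), ([0.44, -0.063, 0.035], 0.69), ([0.544, 0.11, 0.001], 0.65)]
wrist window [([0.34, -0.193, 0.04], 0.95), ([0.44, -0.065, 0.038], 0.46)]
wrist scan_top [([0.336, -0.151, 0.105], 0.84)]
top none 0
```

View pics/wrist1.png

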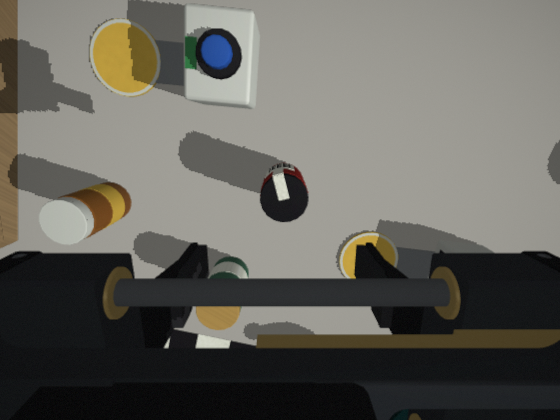

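Wrist view: the jar lid is at px (285,195), with the strip running up towards the code at about (285,170). The depth fit puts the axis at (0.460,-0.052) and the code at about -152°. I'll align, descend and grip.

```bash
python3 -m jog '[[1,0,0.001,0.03,0,0,-7],[1,0,0.001,0.06,0,0,-14],[1,0,0.001,0.09,0,0,-14],[1,0,0.001,0.12,0,0,-14],[1,0,0.001,0.15,0,0,-14],[1,0,0.001,0.175,0,0,-14],[1,0,0.001,0.189,0,0,-14],[1,0,0.001,0.189,0,0,-14],[0,0,0.001,0.189,0,0,-14],[0,0,0.001,0.189,0,0,-14],[0,0,0.001,0.189,0,0,-14],[0,0,0.001,0.189,0,0,-14],[0,0,0.001,0.189,0,0,-14],[0,0,0.001,0.189,0,0,-14]]'
python3 - <<'E'
from look import *
# scanner geometry from the top view: blue button centroid, yellow pad circle (y>0)
info=viewer.camera_info("top"); p,d=viewer.capture("top")
h=cv2.cvtColor(p,cv2.COLOR_BGR2HSV)
def sel(m):
    px=np.argwhere(m)[:,::-1]; W=world("top",info,d,px); k=(abs(W[:,0]-.54)<.09)&(W[:,1]>.03)&(W[:,1]<.3); return W[k]
y=sel((h[...,0]>18)&(h[...,0]<35)&(h[...,1]>130)&(h[...,2]>60)); y=y[y[:,2]<.03]
b=sel((h[...,0]>100)&(h[...,0]<130)&(h[...,1]>150)&(h[...,2]>60))
c=cv2.minEnclosingCircle(y[:,:2].astype(np.float32)); print("pad",c,y.mean(0),"btn",b.mean(0),b[:,2].max(),len(b))
w=sel((h[...,1]<40)&(h[...,2]>150)); w=w[(w[:,2]>.07)&(w[:,2]<.095)]
r=cv2.minAreaRect(w[:,:2].astype(np.float32)*1000); print("housing top",r,len(w),np.median(w[:,2]))
print("angles",np.degrees(np.arctan2(*(b.mean(0)[:2]-c[0])[::-1])),np.degrees(np.arctan2(r[0][1]/1000-c[0][1],r[0][0]/1000-c[0][0])))
state()
E
```

```text
time_s: 5.8
position: [0.4598, -0.0525, 0.0641]
tcp_rot: [[-0.887, -0.461, 0.0], [-0.461, 0.887, 0.0], [-0.0, 0.0, -1.0]]
force: [-0.8, 1.8, 5.6]
opening: 0.633
grasp_force: 30.0
pad ((0.5454090237617493, 0.10136006772518158), 0.04350007697939873) [0.54626434 0.10475675 0.00538751] btn [0.52973671 0.23972148 0.10391669] 0.11185540305274122 117
housing top ((530.938232421875, 237.3686065673828), (91.47734832763672, 71.77386474609375), 5.571376323699951) 574 0.08307161004894437
angles 96.46239770180395 96.0732053021445
5.85 [ 0.4598 -0.0525  0.0641] yaw -152.52 open 0.6385774117019177 gf 30.002536475658417 J [ -20.4   33.1  112.4    0.    34.5 -137.9]
```

Gripped at 30 N. The scanner pad is at (0.546,0.105) with yaw about 96.3°. I'll lift, turn by +111° about the tool z and move over the pad.

```bash
python3 -m jog '[[0,0,0,-0.02,0,0,0],[0,0,0,-0.04,0,0,0],[0,-0.01,0.007,-0.06,0,0,9],[0,-0.02,0.013,-0.06,0,0,18],[0,-0.03,0.02,-0.06,0,0,27],[0,-0.045,0.03,-0.06,0,0,36],[0,-0.06,0.04,-0.06,0,0,45],[0,-0.075,0.05,-0.06,0,0,54],[0,-0.09,0.06,-0.06,0,0,63],[0,-0.105,0.07,-0.06,0,0,72],[0,-0.12,0.08,-0.06,0,0,81],[0,-0.135,0.09,-0.06,0,0,90],[0,-0.145,0.097,-0.06,0,0,99],[0,-0.149,0.1,-0.06,0,0,107],[0,-0.149,0.1,-0.06,0,0,111],[0,-0.149,0.1,-0.06,0,0,111],[0,-0.149,0.1,-0.06,0,0,111]]'
python3 - <<'E'
from look import *
state()
p,W,col,pr=strip("wrist"); cv2.imwrite("pics/wrist2.png",p)
print(pr,len(W),np.percentile(W[:,2],[50,90,99]))
lid=(W[:,2]>.15)&(W[:,2]<.18); w=lid&(col.min(1)>110)
L=W[lid][:,:2].astype(np.float32)
if len(L)>5:
    m=W[w][:,:2].mean(0); c=cv2.minEnclosingCircle(L);print(c,w.sum(),m,np.degrees(np.arctan2(*(m-c[0])[::-1])))
for c in("wrist","side"):
    if c=="side": p,_=viewer.capture(c); cv2.imwrite("pics/side2.png",p[180:350,180:420].repeat(3,0).repeat(3,1))
    for t in("jar","code","scanner","window","scan_top"):
        print(c,t,[(np.round(r["xyz"],3).tolist(),round(r["p"],2)) for r in models.tip_of(c,t)])
E
```

```text
time_s: 7.98
position: [0.5455, 0.1047, 0.1233]
tcp_rot: [[-0.114, 0.993, -0.001], [0.993, 0.114, -0.0], [0.0, -0.001, -1.0]]
force: [-0.5, 0.6, -2.3]
opening: 0.636
grasp_force: 30.0
7.97 [0.5455 0.1047 0.1233] yaw 96.54 open 0.6362968284453508 gf 29.980606734752655 J [-0.7 31.9 96.9 -0.  51.2 -7.2]
0.62 10159 [0.16275832 0.16433011 0.22029496]
((0.5459500551223755, 0.1027231514453888), 0.02849925309419632) 1288 [0.5428831  0.12130301] 99.37322434257898
wrist jar [([0.545, 0.102, 0.057], 0.75)]
wrist code [([0.546, 0.131, 0.098], 0.92)]
wrist scanner [([0.544, 0.104, 0.0], 0.97)]
wrist window [([0.537, 0.203, 0.042], 0.8)]
wrist scan_top [([0.535, 0.242, 0.103], 0.68)]
side jar [([0.547, 0.102, 0.062], 0.97)]
side code [([0.543, 0.131, 0.094], 0.96)]
side scanner [([0.355, -0.282, 0.001], 0.61), ([0.549, 0.109, 0.003], 0.59), ([0.528, 0.24, 0.106], 0.41)]
side window [([0.339, -0.188, 0.043], 0.97), ([0.538, 0.2, 0.05], 0.86)]
side scan_top [([0.531, 0.243, 0.106], 0.61), ([0.337, -0.152, 0.104], 0.48)]
```

View pics/wrist2.png

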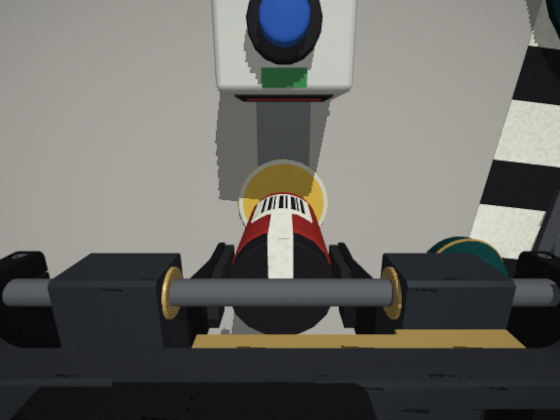

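View pics/side2.png

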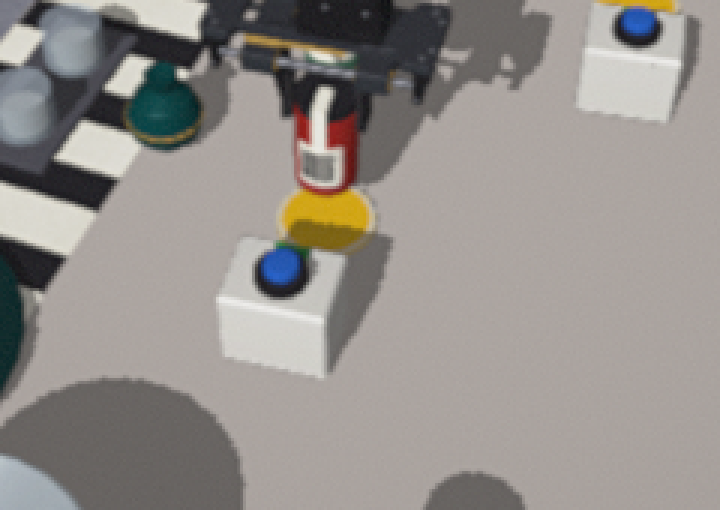

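Wrist view: the code (280,205) faces the housing window (285,95) squarely, with the strip in line. Side view: the jar hangs upright just behind the pad centre, code towards the window. I'll lower it with a 1.5 mm forward correction.

```bash
python3 -m jog '[[0,0.001,0,0.02,0,0,0],[0,0.0015,0,0.035,0,0,0],[0,0.0015,0,0.045,0,0,0],[0,0.0015,0,0.05,0,0,0],[0,0.0015,0,0.052,0,0,0],[0,0.0015,0,0.054,0,0,0],[0,0.0015,0,0.054,0,0,0],[0,0.0015,0,0.054,0,0,0]]'
```

```text
time_s: 9.62
position: [0.5459, 0.1063, 0.07]
tcp_rot: [[-0.113, 0.994, 0.001], [0.994, 0.113, 0.0], [-0.0, 0.001, -1.0]]
force: [0.5, 0.1, -2.7]
opening: 0.637
grasp_force: 30.0
```

```bash
python3 -m jog '[[0,0,0,0.001,0,0,0],[0,0,0,0.0015,0,0,0],[0,0,0,0.002,0,0,0],[0,0,0,0.002,0,0,0]]'
```

```text
time_s: 10.12
position: [0.5458, 0.1063, 0.0681]
tcp_rot: [[-0.113, 0.994, 0.0], [0.994, 0.113, -0.0], [-0.0, 0.0, -1.0]]
force: [-0.4, 0.0, 1.5]
opening: 0.636
grasp_force: 30.0
```

Force changed sign, so the jar is touching the pad. I'll release gently, pause, then raise and look.

```bash
python3 -m jog '[[0.7,0,0,0,0,0,0],[0.8,0,0,0,0,0,0],[0.95,0,0,0,0,0,0],[1,0,0,0,0,0,0],[1,0,0,0,0,0,0],[1,0,0,0,0,0,0],[1,0,0,-0.02,0,0,0],[1,0,0,-0.05,0,0,0],[1,0,0,-0.08,0,0,0],[1,0,0,-0.12,0,0,0],[1,0,0,-0.15,0,0,0],[0.5,0,0,-0.15,0,0,0],[0,0,0,-0.15,0,0,0],[0,0,0,-0.15,0,0,0],[0,0,0,-0.15,0,0,0]]'
python3 - <<'E'
from look import *
state()
p,W,col,pr=strip("wrist"); cv2.imwrite("pics/wrist3.png",p)
lid=(W[:,2]>.1)&(W[:,2]<.12); w=lid&(col.min(1)>130)
L=W[lid][:,:2].astype(np.float32)
if len(L)>5:
    m=W[w][:,:2].mean(0); c=cv2.minEnclosingCircle(L);print(c,w.sum(),np.median(W[lid][:,2]),m,np.degrees(np.arctan2(*(m-c[0])[::-1])))
info=viewer.camera_info("wrist"); q,d=viewer.capture("wrist")
h=cv2.cvtColor(q,cv2.COLOR_BGR2HSV); px=np.argwhere((h[...,0]>100)&(h[...,0]<130)&(h[...,1]>150)&(h[...,2]>60))[:,::-1]
b=world("wrist",info,d,px); b=b[(b[:,2]>.08)&(b[:,2]<.13)&(b[:,1]>.1)]; print("btn",b.mean(0),b[:,2].max(),cv2.minEnclosingCircle(b[:,:2].astype(np.float32)))
for c in("wrist","side"):
    if c=="side": viewer.capture(c)
    for t in("jar","code","scanner","window","scan_top"):
        print(c,t,[(np.round(r["xyz"],3).tolist(),round(r["p"],2)) for r in models.tip_of(c,t)])
E
```

```text
time_s: 12.0
position: [0.545, 0.1063, 0.2165]
tcp_rot: [[-0.113, 0.994, -0.003], [0.994, 0.113, 0.0], [0.0, -0.003, -1.0]]
force: [-0.0, -0.0, 0.4]
opening: 0.631
grasp_force: 0.0
12.0 [0.545  0.1063 0.2165] yaw 96.48 open 0.6311458244653606 gf 0.0 J [-0.5 24.6 91.8  0.  63.7 -7. ]
((0.5470646023750305, 0.10456064343452454), 0.027973199263215065) 385 0.1079592134950833 [0.54537111 0.11818925] 97.08325619625684
btn [0.53170054 0.23838798 0.10249617] 0.10527180500306288 ((0.5311488509178162, 0.23960551619529724), 0.01576218381524086)
wrist jar [([0.548, 0.102, 0.005], 0.81)]
wrist code []
wrist scanner [([0.621, -0.097, 0.0], 0.63)]
wrist window [([0.537, 0.204, 0.04], 0.81)]
wrist scan_top [([0.546, 0.132, 0.044], 0.51)]
side jar [([0.549, 0.105, 0.002], 0.85)]
side code [([0.542, 0.135, 0.038], 0.88)]
side scanner [([0.547, 0.107, -0.001], 0.7), ([0.548, 0.105, 0.003], 0.19)]
side window [([0.535, 0.2, 0.046], 0.82), ([0.339, -0.189, 0.043], 0.6)]
side scan_top [([0.532, 0.24, 0.104], 0.59), ([0.335, -0.151, 0.101], 0.39)]
```

View pics/wrist3.png

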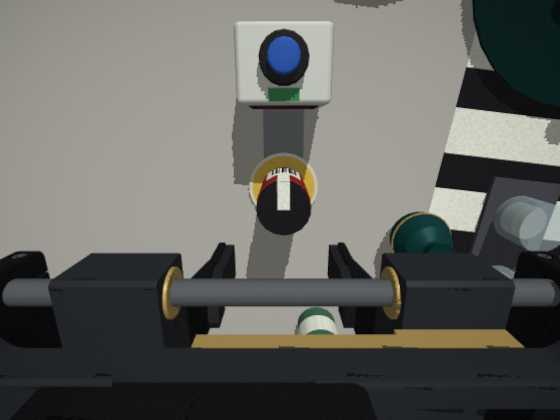

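The jar stands on the pad at (0.547,0.105), yaw 97°, let go. In the wrist view the lid is at px (284,205) and the button at (284,55), at (0.531,0.2395,0.105). With the fingers shut, I'll move over the button and press.

```bash
python3 -m jog '[[0,0.04,0,0,0,0,0],[0,0.08,0,0,0,0,0],[0,0.12,0,0,0,0,0],[0,0.134,0,0.02,0,0,0],[0,0.134,0,0.05,0,0,0],[0,0.134,0,0.075,0,0,0],[0,0.134,0,0.09,0,0,0],[0,0.134,0,0.095,0,0,0],[0,0.134,0,0.095,0,0,0]]'
```

```text
time_s: 13.82
position: [0.531, 0.2395, 0.123]
tcp_rot: [[-0.113, 0.994, 0.001], [0.994, 0.113, 0.0], [0.0, 0.001, -1.0]]
force: [0.1, -0.7, -0.1]
opening: 0.008
grasp_force: 0.0
```

```bash
python3 -m jog '[[0,0,0,0.004,0,0,0],[0,0,0,0.007,0,0,0],[0,0,0,0.01,0,0,0],[0,0,0,0.012,0,0,0],[0,0,0,0.012,0,0,0]]'
```

```text
time_s: 14.45
position: [0.5304, 0.2394, 0.1106]
tcp_rot: [[-0.113, 0.994, -0.0], [0.994, 0.113, -0.0], [-0.0, -0.0, -1.0]]
force: [-0.1, -0.3, 0.6]
opening: 0.004
grasp_force: 0.0
```

```bash
for i in 1; do python3 -m jog '[[0,0,0,0.001,0,0,0],[0,0,0,0.002,0,0,0],[0,0,0,0.003,0,0,0],[0,0,0,0.003,0,0,0]]'; done
```

```text
time_s: 14.95
position: [0.5305, 0.2394, 0.1077]
tcp_rot: [[-0.113, 0.994, -0.0], [0.994, 0.113, -0.0], [-0.0, -0.0, -1.0]]
force: [0.2, -0.1, 0.6]
opening: 0.005
grasp_force: 0.0
```

```bash
python3 -m jog '[[0,0,0,0.001,0,0,0],[0,0,0,0.002,0,0,0],[0,0,0,0.002,0,0,0]]'; python3 -m jog '[[0,0,0,0.001,0,0,0],[0,0,0,0.0015,0,0,0],[0,0,0,0.0015,0,0,0]]'
```

```text
time_s: 15.32
position: [0.5305, 0.2394, 0.1056]
tcp_rot: [[-0.113, 0.994, -0.0], [0.994, 0.113, -0.0], [-0.0, -0.0, -1.0]]
force: [-0.6, -0.4, 0.0]
opening: 0.009
grasp_force: 0.0
time_s: 15.7
position: [0.5305, 0.2395, 0.1042]
tcp_rot: [[-0.113, 0.994, -0.0], [0.994, 0.113, -0.0], [-0.0, -0.0, -1.0]]
force: [0.4, 0.2, -0.3]
opening: 0.007
grasp_force: 0.0
```

```bash
python3 - <<'E'
from look import *
p,_=viewer.capture("side"); cv2.imwrite("pics/side4.png",cv2.resize(p[200:320,210:370],None,fx=4.5,fy=4.5))
p,_=viewer.capture("wrist"); cv2.imwrite("pics/wrist4.png",p)
E
```

```text
(no output)
```

View pics/side4.png

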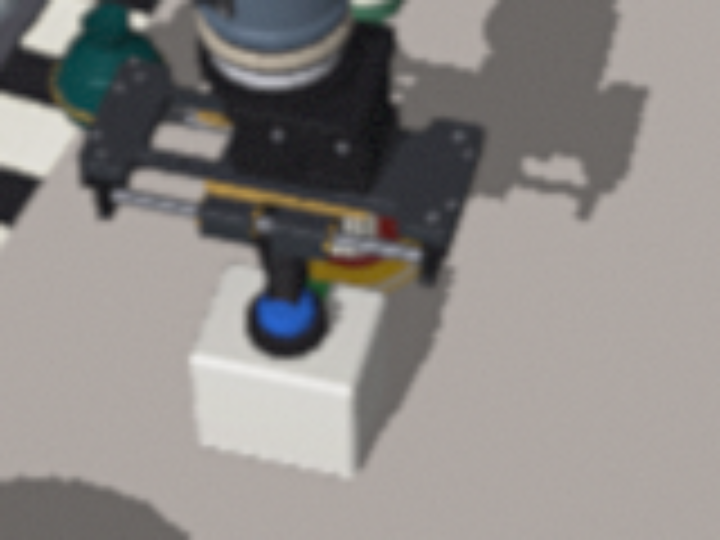

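View pics/wrist4.png

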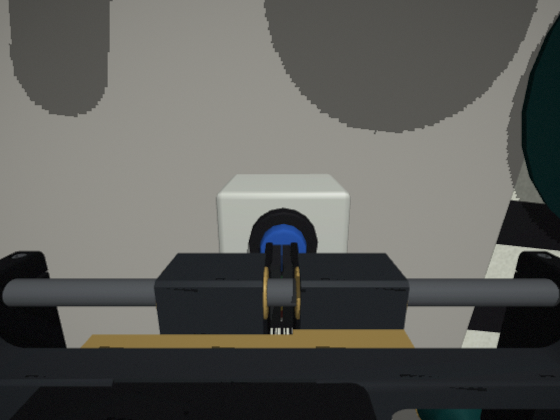

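```bash
python3 - <<'E'
from look import *
for c,(u0,u1,v0,v1) in {"wrist":(283,284,215,275),"side":(272,276,258,278)}.items():
    i=viewer.camera_info(c); p,d=viewer.capture(c)
    for v in range(v0,v1,3 if c=="wrist" else 1):
        for u in ((268,283,296) if c=="wrist" else (273,)):
            W=world(c,i,d,np.array([[u,v]])); print(c,u,v,p[v,u],np.round(W,3).tolist())
E
```

```text
wrist 268 215 [25 22 23] [[0.52, 0.258, 0.092]]
wrist 283 215 [27 25 23] [[0.529, 0.26, 0.094]]
wrist 296 215 [31 29 29] [[0.538, 0.26, 0.092]]
wrist 268 218 [26 24 24] [[0.52, 0.256, 0.093]]
wrist 283 218 [24 23 23] [[0.53, 0.258, 0.094]]
wrist 296 218 [27 25 25] [[0.538, 0.258, 0.093]]
wrist 268 221 [28 25 26] [[0.52, 0.254, 0.092]]
wrist 283 221 [25 23 24] [[0.53, 0.256, 0.094]]
wrist 296 221 [26 24 24] [[0.538, 0.256, 0.093]]
wrist 268 224 [25 23 23] [[0.521, 0.252, 0.093]]
wrist 283 224 [125  64  33] [[0.53, 0.254, 0.094]]
wrist 296 224 [25 23 22] [[0.538, 0.254, 0.093]]
wrist 268 227 [26 24 24] [[0.521, 0.25, 0.092]]
wrist 283 227 [150  75  36] [[0.53, 0.254, 0.101]]
wrist 296 227 [39 26 22] [[0.539, 0.252, 0.093]]
wrist 268 230 [108  54  27] [[0.521, 0.249, 0.095]]
wrist 283 230 [168  86  44] [[0.53, 0.253, 0.104]]
wrist 296 230 [140  70  35] [[0.538, 0.252, 0.099]]
wrist 268 233 [128  64  31] [[0.521, 0.249, 0.1]]
wrist 283 233 [153  77  39] [[0.53, 0.251, 0.102]]
wrist 296 233 [152  76  36] [[0.538, 0.251, 0.101]]
wrist 268 236 [153  75  38] [[0.521, 0.247, 0.101]]
wrist 283
[... 2140 characters left out ...]
0.131]]
side 273 264 [47 45 46] [[0.527, 0.247, 0.125]]
side 273 265 [46 45 49] [[0.527, 0.248, 0.123]]
side 273 266 [80 53 48] [[0.528, 0.246, 0.117]]
side 273 267 [146  77  41] [[0.531, 0.24, 0.105]]
side 273 268 [176  87  37] [[0.529, 0.244, 0.106]]
side 273 269 [182  91  38] [[0.529, 0.244, 0.103]]
side 273 270 [186  92  40] [[0.527, 0.248, 0.104]]
side 273 271 [196  96  39] [[0.526, 0.251, 0.104]]
side 273 272 [196  96  41] [[0.525, 0.254, 0.105]]
side 273 273 [182  91  39] [[0.525, 0.253, 0.1]]
side 273 274 [130  68  37] [[0.525, 0.253, 0.096]]
side 273 275 [70 43 39] [[0.525, 0.255, 0.095]]
side 273 276 [38 36 37] [[0.524, 0.258, 0.095]]
side 273 277 [38 35 38] [[0.523, 0.259, 0.093]]
```

Depth shows the shut fingertips at z≈0.113, about 9 mm above the button at 0.104, because the fingers draw back when they close. I'll carry on down, watching the force.

```bash
python3 -m jog '[[0,0,0,0.003,0,0,0],[0,0,0,0.006,0,0,0],[0,0,0,0.009,0,0,0],[0,0,0,0.011,0,0,0],[0,0,0,0.011,0,0,0]]'; python3 -m jog '[[0,0,0,0.001,0,0,0],[0,0,0,0.002,0,0,0],[0,0,0,0.002,0,0,0]]'
```

```text
time_s: 16.52
position: [0.5304, 0.2394, 0.0932]
tcp_rot: [[-0.113, 0.994, -0.0], [0.994, 0.113, -0.0], [-0.0, -0.0, -1.0]]
force: [0.1, -0.3, 1.8]
opening: 0.004
grasp_force: 0.8
time_s: 16.9
position: [0.5305, 0.2394, 0.0913]
tcp_rot: [[-0.113, 0.994, -0.0], [0.994, 0.113, -0.0], [-0.0, -0.0, -1.0]]
force: [-1.6, -0.2, 2.4]
opening: 0.004
grasp_force: 1.3
```

```bash
python3 -m jog '[[0,0,0,0.001,0,0,0],[0,0,0,0.002,0,0,0],[0,0,0,0.002,0,0,0]]'
```

```text
time_s: 17.27
position: [0.5305, 0.2395, 0.0893]
tcp_rot: [[-0.113, 0.994, -0.0], [0.994, 0.113, -0.0], [-0.0, -0.0, -1.0]]
force: [-1.4, -0.2, 3.7]
opening: 0.002
grasp_force: 1.8
```

Force is climbing towards 4 N, so I'll press on to the stop in small steps.

```bash
python3 -m jog '[[0,0,0,0.0005,0,0,0],[0,0,0,0.001,0,0,0],[0,0,0,0.001,0,0,0]]'
```

```text
time_s: 17.65
position: [0.5305, 0.2395, 0.0886]
tcp_rot: [[-0.113, 0.994, -0.0], [0.994, 0.113, -0.0], [-0.0, -0.0, -1.0]]
force: [-2.9, -0.6, 6.8]
opening: 0.006
grasp_force: 2.9
```

```bash
python3 -m jog '[[0,0,0,0.0005,0,0,0],[0,0,0,0.001,0,0,0],[0,0,0,0.001,0,0,0]]'
```

```text
time_s: 18.02
position: [0.5305, 0.2394, 0.0885]
tcp_rot: [[-0.113, 0.994, 0.0], [0.994, 0.113, -0.0], [-0.0, 0.0, -1.0]]
force: [-4.0, -1.2, 11.0]
opening: 0.004
grasp_force: 5.5
```

The button is on its stop: 11 N with no further travel. I'll back straight up and verify.

```bash
python3 -m jog '[[0,0,0,-0.005,0,0,0],[0,0,0,-0.015,0,0,0],[0,0,0,-0.04,0,0,0],[0,0,0,-0.08,0,0,0],[0,0,0,-0.12,0,0,0],[0,0,0,-0.14,0,0,0],[0,0,0,-0.14,0,0,0],[0,0,0,-0.14,0,0,0]]'
python3 - <<'E'
from look import *
state()
p,_=viewer.capture("side")
for t in("jar","code","window","scan_top","green_jar","amber_jar","can","ornament","mug"):
    print(t,[(np.round(r["xyz"],3).tolist(),round(r["p"],2)) for r in models.tip_of("side",t)])
cv2.imwrite("pics/side5.png",cv2.resize(p[180:330,200:400],None,fx=3.5,fy=3.5))
E
```

```text
time_s: 19.02
position: [0.5299, 0.2393, 0.2262]
tcp_rot: [[-0.113, 0.994, -0.002], [0.994, 0.113, -0.0], [-0.0, -0.002, -1.0]]
force: [0.2, -0.7, -0.3]
opening: 0.004
grasp_force: 0.0
19.02 [0.5299 0.2393 0.2262] yaw 96.48 open 0.004461406133518541 gf 0.0 J [13.3 26.  87.6  0.  66.5  6.8]
jar [([0.55, 0.104, 0.004], 0.87), ([0.529, 0.24, 0.108], 0.7)]
code [([0.542, 0.134, 0.041], 0.9)]
window [([0.342, -0.186, 0.041], 0.89), ([0.536, 0.199, 0.045], 0.83)]
scan_top [([0.333, -0.15, 0.1], 0.59), ([0.532, 0.243, 0.106], 0.42)]
green_jar [([0.546, 0.133, 0.038], 0.21)]
amber_jar [([0.548, -0.286, -0.001], 0.77), ([0.729, 0.061, 0.0], 0.32)]
can [([0.709, -0.258, 0.001], 0.59)]
ornament [([0.729, 0.063, 0.001], 0.83)]
mug [([0.34, 0.455, -0.001], 0.79)]
```

View pics/side5.png

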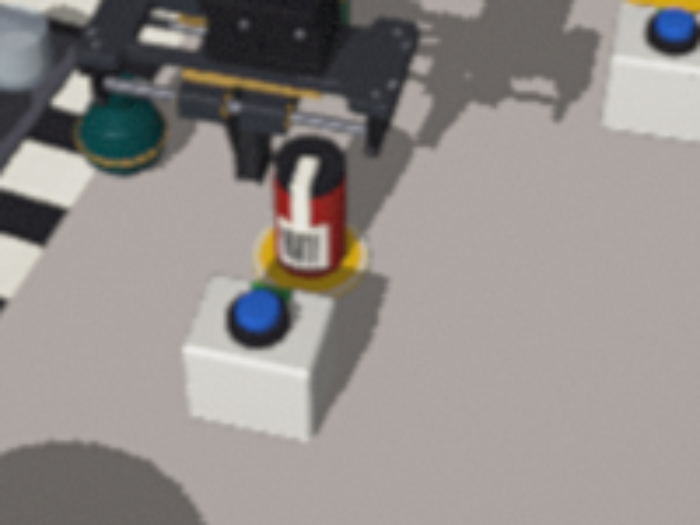

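The jar (310,205) stands upright on the pad with its code facing the window. The button (258,312) is up again, and the gripper is clear of everything.

```bash
python3 -c "
from rig import workorder; print(workorder.hand_in())"
```

```text
the job is handed in; nothing more can be done
None
```

The red jar stands upright and released in the middle of the left scanner's pad with its code facing the window, the blue button was pressed to its stop and is up again, and the job is handed in (no verdict was returned).

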